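# Load the reagent bottles into the bottle carrier

### The job

Put the two capped reagent bottles away in the white carrier: the large bottle in the large middle pocket, and the small bottle in the empty small pocket (the rubber pipette bulb stays in the other one). Keep the bottles upright all the way, set each one gently down on the floor of its pocket and let go of it.

Things in the scene. Friction and masses are not known exactly. Their poses are not given: they have to be found in the camera images.
- small_bottle: The smaller capped reagent bottle, loose, 0.1 to 0.23 kg, standing on the worktop: glass body 48 mm across up to z = 66 mm, above it a ribbed screw cap 32 mm across from z = 66 to 101 mm (total height). Round; origin at the centre of its underside, z up. Grip it from above by the cap.
- large_bottle: The larger capped reagent bottle, loose, 0.1 to 0.23 kg, standing on the worktop: glass body 60 mm across up to z = 80 mm, above it a ribbed screw cap 38 mm across from z = 80 to 122 mm (total height). Round; origin at the centre of its underside, z up. Grip it from above by the cap.
- small_pocket (a point): Floor centre of the empty small pocket, 58 mm across, at one end of the carrier's row of three round pockets (74 mm between centres, 35 mm deep, floors 10 mm above the worktop, mouths chamfered 4 mm). The pocket at the other end is as wide but holds a red rubber bulb, its top 80 mm above the worktop. x points across the carrier, y along the row away from the middle pocket, z up.
- large_pocket (a point): Floor centre of the large pocket, 74 mm across, in the middle of the carrier; floor height, depth and axes as for small_pocket. The carrier is a fixed white block 98 mm wide, 232 mm long along the row (a steel grip loop adds 16 mm at each end), top 45 mm above the worktop.
Things that resemble listed ones, but are neither listed nor needed, are in the scene too. What is shaped like the small_bottle but turquoise is not meant.

How it is judged:
By the outcome, as a careful person would: the job done as asked, in the order asked, and still so for the second after the job is handed in, with the robot touching nothing.
It also fails if it takes over 58 s, if anything falls off the work surface, if the arm or the gripper's body presses on something with over 40 N, if the wrist force passes 120 N, or if a joint passes its speed limit or range.

### The arm

A 7-joint arm with a two-finger parallel gripper is mounted at the origin on a cart in front of the work surface, level with it; the furniture and walls round the work are solid. World frame = base frame: x ahead of the robot, y to its left, z up, the work surface at z = 0. Lengths are in m, angles in rad, forces in N, time in s.
With the tool pointing down it reaches from about 0.4 to 0.85 m from the base axis. Payload 4.4 kg.
Tool frame: the origin (TCP) lies at the very end of the fingers, on their centre line; the grasp point (between the pads) lies 19 mm behind it (bot.tcp_to_grasp is the distance from the TCP to the grasp point, in m); z points along the fingers, y is the line along which they close (so a half turn about z gives the same grasp; the last joint's range is limited). The gripper opens to 94 mm and grips with 3 to 60 N. Pads are 16 mm wide; open, the fingers measure 119 mm over their backs; the gripper's body (75 mm by 177 mm) begins 78 mm behind the grasp point.
Start: joints at [-1.26, 0.628, 0.038, 1.517, -0.027, 0.996, -0.02], TCP at [0.239, 0.604, 0.205] pointing down, gripper open.
Joint ranges: [-3.06, 3.06], [-0.37, 2.12], [-1.25, 1.32], [0.18, 2.47], [-1.1, 4.24], [0.23, 1.98], [-2.94, 2.94]. Speed limits (rad/s): [2.57, 2.57, 3.14, 3.14, 3.14, 3.14, 3.14].

### API

Orientations are given as a unit quaternion [x, y, z, w].
In Python, from workcell import bot gives the robot as it stands.
- The arm moves only by the tool send_rows, never from a script. Its argument "plan" is a list that holds one entry, the list of rows, each a list of 4 numbers: the shift along the tool's x, y, z in cm, then the turn about the tool's z in rad. In form: [[[dx, dy, dz, spin], ...]]. A call has 1 to 5 rows; each row shifts and turns the commanded pose from where the row before left it, along the tool's axes as they then stand; what a row does not reach is not made up. A row lasts 1/10 s, in which the tool goes at most 50 mm and 8.59 degrees, less where a joint would pass 70% of its speed; a pose out of reach is approached as far as the arm can. A call is refused whole if a number of a shift passes 5 or a number of a turn 0.15, either way. A call with a gripper value outside its range is refused whole. "fingers" is the closure in counts, from 0 (fully open) to 255 (shut), set as the call begins (left out, the last holds). The fingers move at their own pace and stop on an object; the grip force is fixed at half the most. Time passes only in rows, so rows that do not move let the fingers close. It gives the time, the measured TCP pose, the force, the opening and the grip force at its end, in the units of the state.
- bot.sense(): the state, without advancing time (a new reading comes with each control period).
- bot.camera(name): name is "scene" or "side" or "wrist"; returns a dict with "img" (400x640x3 uint8, blue, green, red), "K" (3x3 intrinsics, pixels), "D" ([k1, k2, p1, p2, k3] as OpenCV has them; the pictures are not rectified), "rvec" (rotation vector, rad) and "tvec" (3), from world to camera coordinates, as OpenCV has them. Camera axes: x right, y down, z forward; pixel columns grow to the right and rows downward; lengths in m; the calibration is good to about 2 mm. A picture is of the moment at which its call begins. There is no depth.
- bot.close_job(): hands the job in; it is judged then, once.
The state is a dict: "time_s": time; "joint_positions": joint angles; "joint_vel": joint speeds; "joint_efforts": joint torques, N m; "tool_pos": TCP position; "ee_rot": TCP orientation; "ft_force": force on the tool from outside, world axes, zero at the start; "torque": the same for the moment, N m; "gripper_width": finger opening in m; "finger_force": force on a finger pad.
Only numpy, scipy, OpenCV 4.12 (cv2) and the standard library are available. Lean on these libraries where they do the work, as an engineer would, in place of code of your own. Each camera call takes 0.05 s, during which the arm holds its last target. There are 200 camera calls.

## Working session

There is one attempt and no reset: what is moved stays moved. The work goes in short steps, Python scripts to look and compute and a tool call to move; the robot and the scene stay as the last step left them, time stands still between calls to the robot, and variables do not carry over. Pictures are saved under pics/ and viewed, at most 10 in all, crops included, and the job is handed in when it is done.

Besides the shell and the picture viewer there is one more tool, called after "Call:" by a JSON object that holds its "name" and its "arguments", one argument or row to a line. send_rows: Moves the arm, as the interface text tells. Its arguments: {"type":"object","properties":{"plan":{"type":"array","items":{"type":"array","items":{"type":"array","items":{"type":"number"}}}},"fingers":{"type":"number"}},"required":["plan"]}

```bash
mkdir -p pics; ls
cat > h.py <<'E'
import cv2, numpy as np
from workcell import bot
def ray(c,uv):
    R=cv2.Rodrigues(np.array(c["rvec"],float))[0]; t=np.array(c["tvec"],float).ravel()
    p=cv2.undistortPoints(np.array([[uv]],float),np.array(c["K"],float),np.array(c["D"],float))[0,0]
    d=R.T@np.array([p[0],p[1],1.]); return -R.T@t, d/np.linalg.norm(d)
def onz(c,uv,z):
    o,d=ray(c,uv); return o+d*(z-o[2])/d[2]
def tri(rs):
    A=np.zeros((3,3));b=np.zeros(3)
    for o,d in rs:
        P=np.eye(3)-np.outer(d,d);A+=P;b+=P@o
    x=np.linalg.solve(A,b); return x,[np.linalg.norm((np.eye(3)-np.outer(d,d))@(x-o)) for o,d in rs]
def proj(c,p):
    return cv2.projectPoints(np.array([p],float),np.array(c["rvec"],float),np.array(c["tvec"],float),np.array(c["K"],float),np.array(c["D"],float))[0].ravel()
E
python3 - <<'E'
from h import *
import pickle
C={n:bot.camera(n) for n in("scene","side","wrist")}
pickle.dump(C,open("c0.pkl","wb"))
for n in C:
    cv2.imwrite(f"pics/{n}0.png",C[n]["img"]); print(n,ray(C[n],(320,200)))
print(bot.sense())
E
```

```text
pics
scene (array([-0.33563775, -0.66744957,  1.0010536 ]), array([ 0.59209902,  0.45672106, -0.66394625]))
side (array([ 0.33399519, -0.86600616,  0.78751875]), array([ 0.11956402,  0.74566862, -0.65550191]))
wrist (array([0.17635227, 0.62825306, 0.38389012]), array([ 0.22297209, -0.07930991, -0.97159322]))
{'time_s': 0.15, 'joint_positions': array([-1.25976452,  0.62913   ,  0.0384551 ,  1.5180964 , -0.02701628,
        0.99632484, -0.01998704]), 'joint_vel': array([ 1.34205606e-05, -3.36738597e-03,  3.58284318e-03, -6.86629169e-04,
       -8.98004138e-04,  3.08272626e-04, -9.93899534e-04]), 'joint_efforts': array([ 6.69074998e-04, -5.50087881e+01,  1.14466980e+00, -1.86816502e+01,
       -5.21278591e-02,  2.08865432e-02,  9.45280453e-05]), 'tool_pos': array([0.23896937, 0.60394289, 0.20478128]), 'ee_rot': array([ 1.87303203e-01,  9.82301884e-01, -7.07320312e-04, -1.36860187e-04]), 'ft_force': array([-0.28985361, -0.3144415 , -0.15739939]), 'torque': array([ 0.0219349 ,  0.01580587, -0.01926112]), 'finger_force': 0.0, 'gripper_width': 0.09401860114769386}
```

View pics/scene0.png

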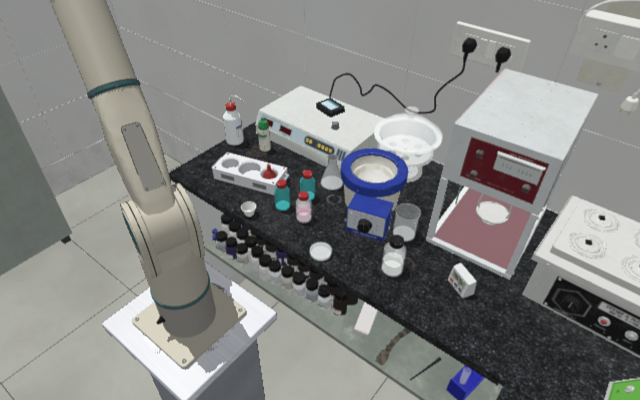

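View pics/side0.png

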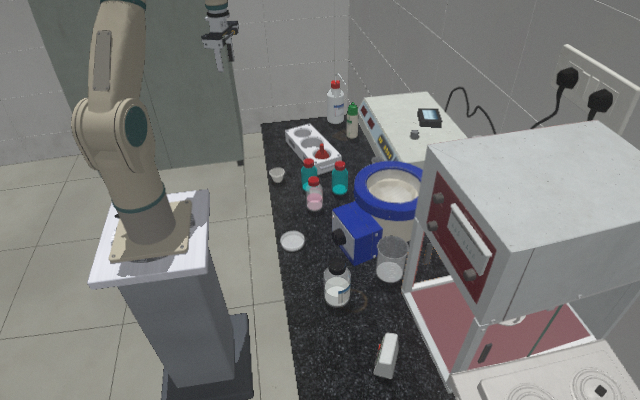

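Candidates (scene px): turquoise bottles (282,195) and (307,185), pink (303,208), black-capped clear bottle (394,256), white red-capped (233,122), green-capped (264,135). The carrier is around (250,173), with the bulb at its right end (269,171). I'll check these in close crops.

Run:
```python
from h import *
import pickle
C=pickle.load(open("c0.pkl","rb"))
def crop(n,x,y,w,h,s): return cv2.resize(C[n]["img"][y:y+h,x:x+w],None,fx=s,fy=s,interpolation=cv2.INTER_CUBIC)
a=crop("scene",205,145,130,90,6); cv2.imwrite("pics/a.png",a)
b=crop("side",265,115,130,100,6); cv2.imwrite("pics/b.png",b)
c=np.hstack([crop("scene",365,225,65,65,6),crop("side",305,250,65,65,6)]); cv2.imwrite("pics/c.png",c)
```

```text
(no output)
```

View pics/a.png

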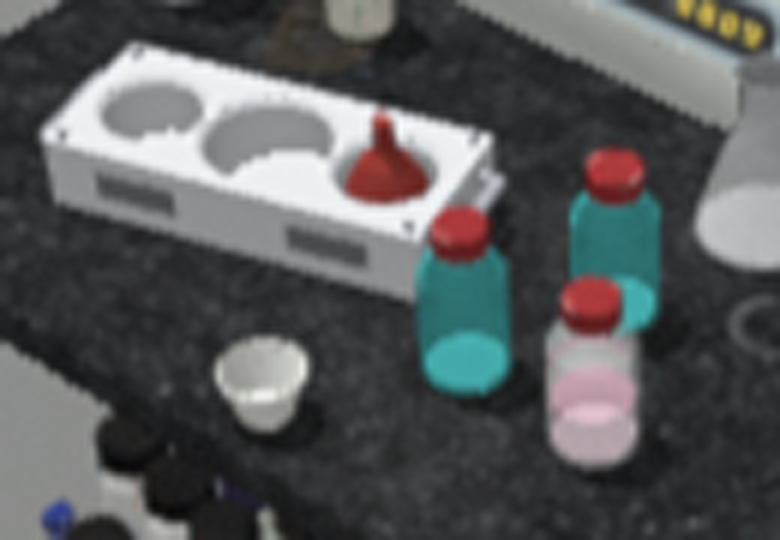

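View pics/b.png

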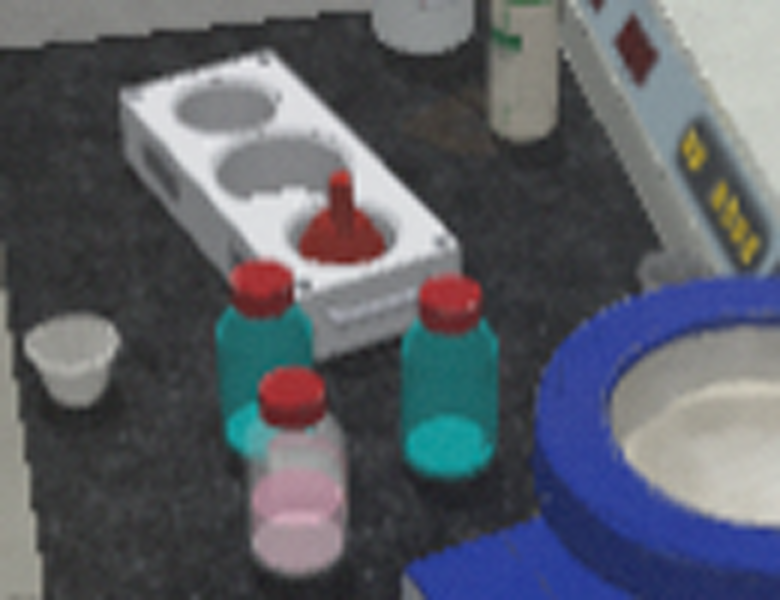

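View pics/c.png

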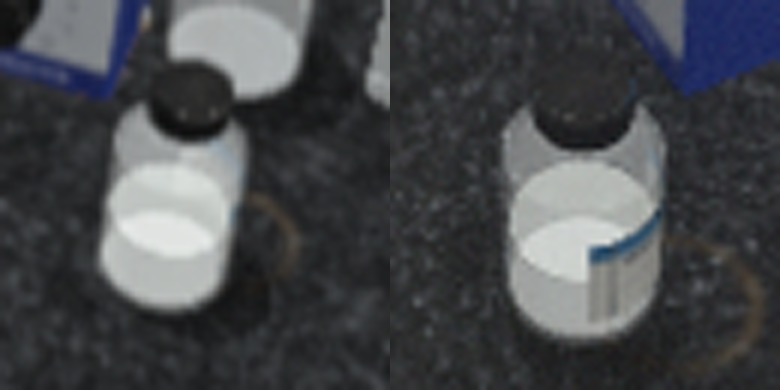

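Run:
```python
from h import *
import pickle
C=pickle.load(open("c0.pkl","rb"))
P={"pinkcap":((303.5,194.3),(313.8,179.8)),"blackcap":((396.8,239.7),(337.8,264)),
"smallp":((230.2,163.3),(302.8,132.8)),"largep":((249.7,168.7),(312.2,142.8)),"bulbp":((269.5,173.3),(322.2,153.8)),
"tealL":((281.6,183.3),(308.7,161.7)),"tealR":((307.5,172.5),(340,164.5)),"cup":((249,206),(277,170.5))}
for k,(a,b) in P.items():
    x,r=tri([ray(C["scene"],a),ray(C["side"],b)]); print(k,x.round(4),np.round(r,4),"r",np.hypot(*x[:2]).round(3))
```

```text
pinkcap [0.4588 0.0076 0.0968] [0.0009 0.0009] r 0.459
blackcap [ 0.4568 -0.3138  0.1165] [0.0007 0.0007] r 0.554
smallp [0.4757 0.3489 0.0393] [0.0005 0.0005] r 0.59
largep [0.4966 0.2765 0.0401] [0.0004 0.0004] r 0.568
bulbp [0.5178 0.2049 0.0418] [0.0007 0.0007] r 0.557
tealL [0.4582 0.0947 0.0956] [0.0002 0.0002] r 0.468
tealR [0.545  0.063  0.0977] [0.0021 0.0021] r 0.549
cup [0.3654 0.1499 0.0366] [0.0012 0.0012] r 0.395
```

```bash
cat >> h.py <<'E'
from scipy.spatial.transform import Rotation as Ro
def delta(target,s=None):
    "cm along tool axes to target (world) + tool y yaw"
    s=s or bot.sense(); R=Ro.from_quat(s["ee_rot"]).as_matrix()
    print("t",round(s["time_s"],2),"tcp",s["tool_pos"].round(4),"yaw_y deg",np.degrees(np.arctan2(R[1,1],R[0,1])).round(1),"d_cm",(R.T@(np.array(target)-s["tool_pos"])*100).round(2),"F",s["ft_force"].round(1),"w",round(s["gripper_width"],4),"ff",round(s["finger_force"],1),"q",s["joint_positions"].round(2))
E
python3 - <<'E'
from h import *
import pickle
C=pickle.load(open("c0.pkl","rb"))
for k,a,b in [("ring",(374,173),(391,190)),("beaker rim",(407,213),(392,246)),("blue box top near corner",(349,205),(333,208)),("beaker base",(403,236),(389,276)),("box2",(461,270),(388,337)),("ringleft/near",(342,172),(356,190))]:
    x,r=tri([ray(C["scene"],a),ray(C["side"],b)]); print(k,x.round(3),np.round(r,3))
delta([.44,.2,.25])
delta([.457,-.314,.2])
E
```

```text
ring [ 0.634 -0.123  0.136] [0.001 0.001]
beaker rim [ 0.594 -0.268  0.09 ] [0.002 0.002]
blue box top near corner [ 0.482 -0.141  0.121] [0.002 0.002]
beaker base [ 0.597 -0.27  -0.012] [0.002 0.002]
box2 [ 0.522 -0.476  0.062] [0.004 0.004]
ringleft/near [ 0.565 -0.061  0.125] [0.022 0.022]
t 0.15 tcp [0.239  0.6039 0.2048] yaw_y deg 68.4 d_cm [-33.56 -30.17  -4.48] F [-0.3 -0.3 -0.2] w 0.094 ff 0.0 q [-1.26  0.63  0.04  1.52 -0.03  1.   -0.02]
t 0.15 tcp [0.239  0.6039 0.2048] yaw_y deg 68.4 d_cm [-54.05 -77.33   0.59] F [-0.3 -0.3 -0.2] w 0.094 ff 0.0 q [-1.26  0.63  0.04  1.52 -0.03  1.   -0.02]
```

Call:
{"name": "send_rows", "arguments": {
  "plan": [
    [[-3.6,-1.7,-1,0.15],[-3.6,-1.7,-1,0.15],[-3.6,-1.7,-1,0.15],[-3.6,-1.7,-1,0.15],[-3.6,-1.7,-0.5,0.15]]
  ],
  "fingers": 0
}}

```text
time_s: 0.65
tool_pos: [0.3257, 0.4279, 0.251]
ee_rot: [0.537, 0.843, 0.001, 0.0]
ft_force: [0.2, 0.0, 0.4]
gripper_width: 0.0941
finger_force: 0.0
```

```bash
python3 -c "
from h import *
delta([.45,.15,.25]);delta([.457,-.314,.2])"
```

```text
t 0.65 tcp [0.3257 0.4279 0.251 ] yaw_y deg 25.0 d_cm [-30.44  -0.49   0.09] F [0.2 0.  0.4] w 0.0941 ff 0.0 q [-1.15  0.42  0.26  1.78 -0.13  0.95 -0.4 ]
t 0.65 tcp [0.3257 0.4279 0.251 ] yaw_y deg 25.0 d_cm [-72.79 -19.47   5.05] F [0.2 0.  0.4] w 0.0941 ff 0.0 q [-1.15  0.42  0.26  1.78 -0.13  0.95 -0.4 ]
```

Call:
{"name": "send_rows", "arguments": {
  "plan": [
    [[-4.8,0,0,0.15],[-4.8,0.4,0,0],[-4.8,0.4,0,0],[-4.8,0.4,0,0],[-4.8,0.4,0,0]]
  ]
}}

```text
time_s: 1.15
tool_pos: [0.4161, 0.2052, 0.2505]
ee_rot: [0.596, 0.803, 0.0, -0.0]
ft_force: [0.5, 0.9, -0.1]
gripper_width: 0.094
finger_force: 0.0
```

Call:
{"name": "send_rows", "arguments": {
  "plan": [
    [[-4.8,-0.5,0,0],[-4.8,-0.8,0,0],[-4.8,-1.1,0,0],[-4.8,-1.1,0,0],[-4.8,-1.1,0,0]]
  ]
}}

```text
time_s: 1.65
tool_pos: [0.4411, -0.0379, 0.2505]
ee_rot: [0.596, 0.803, 0.0, 0.0]
ft_force: [0.0, 0.7, 0.7]
gripper_width: 0.0938
finger_force: 0.0
```

```bash
python3 -c "
from h import *
delta([.457,-.314,.2])"
```

```text
t 1.65 tcp [ 0.4411 -0.0379  0.2505] yaw_y deg 16.9 d_cm [-26.89  -6.49   5.05] F [0.  0.7 0.7] w 0.0938 ff 0.0 q [-0.32  0.29  0.44  2.01 -0.16  0.87  0.51]
```

Call:
{"name": "send_rows", "arguments": {
  "plan": [
    [[-4.8,-1.2,0,0],[-4.8,-1.2,0,0],[-4.8,-1.2,0,0],[-4.8,-1.2,0,0],[-4.8,-1.2,0,0]]
  ]
}}

```text
time_s: 2.15
tool_pos: [0.4532, -0.285, 0.2503]
ee_rot: [0.596, 0.803, 0.0, -0.0]
ft_force: [1.8, 0.2, -0.7]
gripper_width: 0.0941
finger_force: 0.0
```

Call:
{"name": "send_rows", "arguments": {
  "plan": [
    [[-2.9,-0.5,0,0],[0,0,1,0],[0,0,0,0]]
  ]
}}

```text
time_s: 2.45
tool_pos: [0.456, -0.3115, 0.2387]
ee_rot: [0.596, 0.803, 0.0, -0.002]
ft_force: [-0.2, -0.1, 0.0]
gripper_width: 0.0942
finger_force: 0.0
```

Run:
```python
from h import *
c=bot.camera("wrist"); import pickle; pickle.dump(c,open("w1.pkl","wb")); cv2.imwrite("pics/w1.png",c["img"])
delta([.457,-.314,.2]); print(proj(c,[.457,-.314,.122]))
```

```text
t 2.5 tcp [ 0.4566 -0.3106  0.2393] yaw_y deg 16.9 d_cm [-0.35 -0.05  3.93] F [-0.   0.8 -0.3] w 0.094 ff 0.0 q [ 0.24  0.48  0.46  1.76 -0.26  0.96  1.1 ]
[317.59694819 197.89714437]
```

View pics/w1.png

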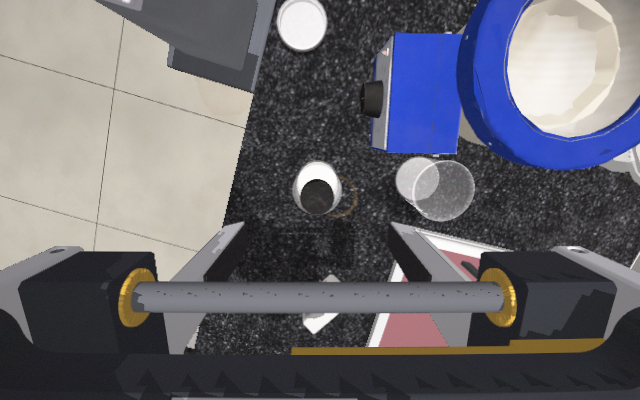

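Call:
{"name": "send_rows", "arguments": {
  "plan": [
    [[-0.45,-0.1,2,0],[0,0,3,0],[0,0,3,0],[0,0,3,0],[0,0,2,0]]
  ]
}}

```text
time_s: 3.0
tool_pos: [0.4574, -0.3138, 0.1089]
ee_rot: [0.595, 0.804, 0.001, -0.001]
ft_force: [-0.2, 0.4, -0.5]
gripper_width: 0.0939
finger_force: 0.0
```

Call:
{"name": "send_rows", "arguments": {
  "plan": [
    [[0,0,1.1,0],[0,0,1,0],[0,0,0,0]]
  ]
}}

```text
time_s: 3.3
tool_pos: [0.4574, -0.3159, 0.089]
ee_rot: [0.595, 0.803, 0.0, -0.001]
ft_force: [-0.1, 0.4, -0.3]
gripper_width: 0.0942
finger_force: 0.0
```

Run:
```python
from h import *
c=bot.camera("side"); d=bot.camera("wrist")
a=cv2.resize(c["img"][215:315,280:410],None,fx=3,fy=3,interpolation=cv2.INTER_CUBIC)
b=cv2.resize(d["img"][130:330,170:430],None,fx=1.5,fy=1.5)
cv2.imwrite("pics/g1.png",np.hstack([a,b]))
delta([.457,-.314,.088])
```

```text
t 3.4 tcp [ 0.458  -0.317   0.0901] yaw_y deg 16.9 d_cm [ 0.32 -0.01  0.21] F [-0.8 -0.4 -0.1] w 0.094 ff 0.0 q [ 0.33  0.68  0.35  1.89 -0.38  0.63  1.21]
```

View pics/g1.png

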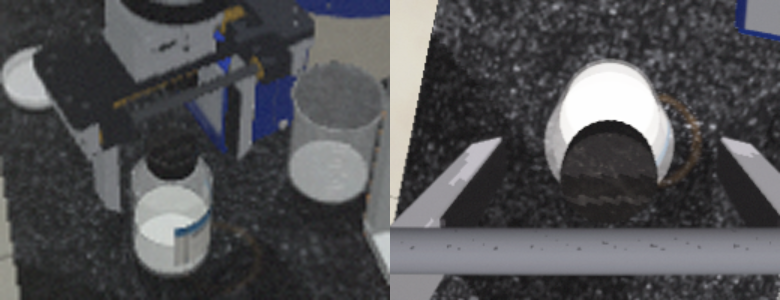

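Run:
```python
from h import *
d=bot.camera("wrist")
x=onz(d,(316.7,242),.122); print(x); delta([x[0],x[1],.088])
```

```text
[ 0.45564165 -0.3103634   0.122     ]
t 3.45 tcp [ 0.4581 -0.3172  0.0904] yaw_y deg 16.9 d_cm [ 0.73 -0.03  0.24] F [-0.5  0.1 -0.3] w 0.094 ff 0.0 q [ 0.33  0.68  0.35  1.89 -0.38  0.63  1.21]
```

Call:
{"name": "send_rows", "arguments": {
  "plan": [
    [[0.5,0,0.2,0],[0,0,0,0],[0,0,0,0]]
  ]
}}

```text
time_s: 3.75
tool_pos: [0.4561, -0.312, 0.0878]
ee_rot: [0.596, 0.803, 0.0, 0.0]
ft_force: [-0.4, 0.6, -0.2]
gripper_width: 0.0941
finger_force: 0.0
```

Call:
{"name": "send_rows", "arguments": {
  "plan": [
    [[0,0,0,0],[0,0,0,0],[0,0,0,0],[0,0,0,0],[0,0,0,0]]
  ],
  "fingers": 255
}}

```text
time_s: 4.25
tool_pos: [0.456, -0.3122, 0.0874]
ee_rot: [0.596, 0.803, -0.0, -0.0]
ft_force: [1.5, -0.0, -0.8]
gripper_width: 0.0575
finger_force: 0.0
```

Call:
{"name": "send_rows", "arguments": {
  "plan": [
    [[0,0,0,0],[0,0,0,0],[0,0,0,0]]
  ]
}}

```text
time_s: 4.55
tool_pos: [0.4559, -0.3121, 0.0874]
ee_rot: [0.596, 0.803, -0.0, -0.0]
ft_force: [-0.1, -0.1, -1.1]
gripper_width: 0.0372
finger_force: 30.0
```

Call:
{"name": "send_rows", "arguments": {
  "plan": [
    [[0,0,-1,0],[0,0,-2.5,0],[0,0,-4,0],[0,0,-4,0],[0,0,-4,0]]
  ]
}}

```text
time_s: 5.05
tool_pos: [0.4555, -0.312, 0.2445]
ee_rot: [0.596, 0.803, -0.0, -0.0]
ft_force: [1.9, -1.4, -1.9]
gripper_width: 0.0368
finger_force: 30.0
```

```bash
python3 -c "
from h import *
delta([.44,0,.25]);delta([.4966,.2765,.25])"
```

```text
t 5.05 tcp [ 0.4555 -0.312   0.2445] yaw_y deg 16.8 d_cm [30.32  7.55 -0.55] F [ 1.9 -1.4 -1.9] w 0.0368 ff 30.0 q [ 0.23  0.48  0.47  1.75 -0.26  0.97  1.1 ]
t 5.05 tcp [ 0.4555 -0.312   0.2445] yaw_y deg 16.8 d_cm [55.15 20.97 -0.55] F [ 1.9 -1.4 -1.9] w 0.0368 ff 30.0 q [ 0.23  0.48  0.47  1.75 -0.26  0.97  1.1 ]
```

Call:
{"name": "send_rows", "arguments": {
  "plan": [
    [[2,0.8,0,0],[4.2,1.6,0,0],[4.2,1.6,0,0],[4.2,1.6,0,0],[4.2,1.6,0,0]]
  ]
}}

```text
time_s: 5.55
tool_pos: [0.4701, -0.1097, 0.2431]
ee_rot: [0.596, 0.803, 0.0, 0.0]
ft_force: [1.2, 0.1, -1.1]
gripper_width: 0.0367
finger_force: 30.0
```

Call:
{"name": "send_rows", "arguments": {
  "plan": [
    [[4.2,1.6,0,0],[4.2,1.6,0,0],[4.2,1.6,0,0],[4.2,1.6,0,0],[4.2,1.6,0,0]]
  ]
}}

```text
time_s: 6.05
tool_pos: [0.4858, 0.1145, 0.2432]
ee_rot: [0.596, 0.803, 0.0, 0.0]
ft_force: [1.6, 0.3, -1.1]
gripper_width: 0.037
finger_force: 30.0
```

Call:
{"name": "send_rows", "arguments": {
  "plan": [
    [[2,0.8,0,0],[0,0,0,0],[0,0,0,0]]
  ]
}}

```text
time_s: 6.35
tool_pos: [0.4877, 0.1337, 0.2427]
ee_rot: [0.596, 0.803, -0.0, 0.0]
ft_force: [-0.0, -1.7, -1.3]
gripper_width: 0.0371
finger_force: 30.0
```

Run:
```python
from h import *
d=bot.camera("wrist"); import pickle; pickle.dump(d,open("w2.pkl","wb"))
cv2.imwrite("pics/w2.png",cv2.resize(d["img"][0:270,150:510],None,fx=2.2,fy=2.2,interpolation=cv2.INTER_CUBIC))
for p in([.4757,.3489,.045],[.4966,.2765,.045]): print(((proj(d,p)-[150,0])*2.2).round(0))
delta([.4966,.2765,.25])
```

```text
[463.  15.]
[457. 164.]
t 6.4 tcp [0.4879 0.1328 0.2428] yaw_y deg 16.8 d_cm [13.5   4.98 -0.73] F [ 0.6 -1.  -1.4] w 0.037 ff 30.0 q [-0.63  0.4   0.43  1.87 -0.21  0.91  0.19]
```

View pics/w2.png

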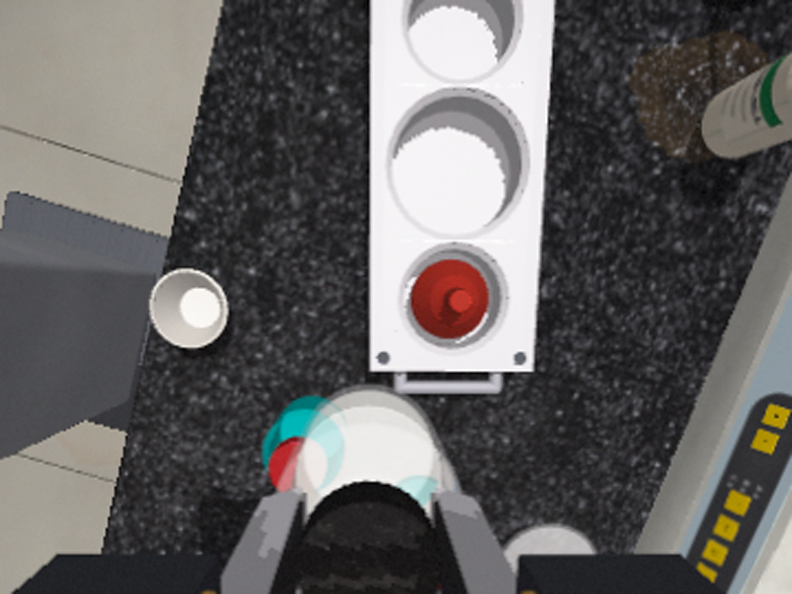

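Call:
{"name": "send_rows", "arguments": {
  "plan": [
    [[3,1.1,0,0],[4,1.5,0,0],[4,1.5,0,0],[2.5,0.9,0,0],[0,0,2,0]]
  ]
}}

```text
time_s: 6.9
tool_pos: [0.4985, 0.2822, 0.2242]
ee_rot: [0.594, 0.804, 0.003, 0.0]
ft_force: [-0.9, -0.3, -1.8]
gripper_width: 0.0373
finger_force: 30.0
```

Call:
{"name": "send_rows", "arguments": {
  "plan": [
    [[0,0,3,0],[0,0,2.5,0],[0,0,1,0],[0,0,0,0],[0,0,0,0]]
  ]
}}

```text
time_s: 7.4
tool_pos: [0.4978, 0.2773, 0.1585]
ee_rot: [0.597, 0.803, 0.001, 0.0]
ft_force: [0.8, -0.2, -0.7]
gripper_width: 0.0371
finger_force: 30.0
```

Run:
```python
from h import *
A=[bot.camera(n) for n in("scene","side","wrist")]
cv2.imwrite("pics/p1.png",np.hstack([cv2.resize(A[0]["img"][110:210,200:300],None,fx=4,fy=4,interpolation=cv2.INTER_CUBIC),cv2.resize(A[1]["img"][85:185,260:360],None,fx=4,fy=4,interpolation=cv2.INTER_CUBIC)]))
cv2.imwrite("pics/p1w.png",A[2]["img"])
delta([.4963,.2775,.0974])
```

```text
t 7.55 tcp [0.4977 0.2781 0.1588] yaw_y deg 16.8 d_cm [-0.02 -0.17  6.14] F [ 0.  -0.2 -1.3] w 0.0367 ff 30.0 q [-0.79  0.59  0.36  1.8  -0.28  0.79  0.01]
```

View pics/p1.png

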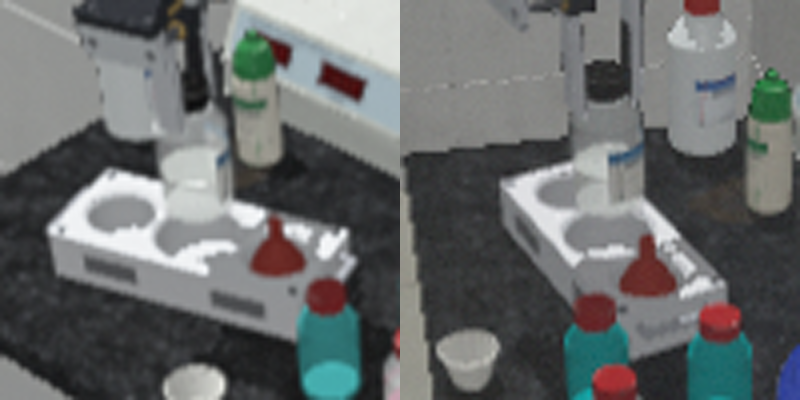

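Run:
```python
from h import *
import pickle
C=pickle.load(open("c0.pkl","rb"))
print(tri([ray(C["scene"],(248.5,159.5)),ray(C["side"],(312,132.7))]))
delta([.4963,.2775,.0974])
```

```text
(array([0.49748279, 0.27832634, 0.07773812]), [np.float64(0.0007832856090954762), np.float64(0.0007832856090953676)])
t 7.55 tcp [0.4977 0.2781 0.1588] yaw_y deg 16.8 d_cm [-0.02 -0.17  6.14] F [ 0.  -0.2 -1.3] w 0.0367 ff 30.0 q [-0.79  0.59  0.36  1.8  -0.28  0.79  0.01]
```

Call:
{"name": "send_rows", "arguments": {
  "plan": [
    [[0,-0.1,1,0],[0,0,1,0],[0,0,0.8,0],[0,0,0,0]]
  ]
}}

```text
time_s: 7.95
tool_pos: [0.4946, 0.2771, 0.1278]
ee_rot: [0.596, 0.803, -0.001, -0.001]
ft_force: [-1.3, 0.4, -1.2]
gripper_width: 0.0371
finger_force: 30.0
```

Call:
{"name": "send_rows", "arguments": {
  "plan": [
    [[0,0,0.7,0],[0,0,0.7,0],[0,0,0.6,0],[0,0,0.4,0],[0,0,0.2,0]]
  ]
}}

```text
time_s: 8.45
tool_pos: [0.4956, 0.2775, 0.1029]
ee_rot: [0.596, 0.803, -0.0, -0.0]
ft_force: [0.0, 0.5, -1.9]
gripper_width: 0.037
finger_force: 30.0
```

Call:
{"name": "send_rows", "arguments": {
  "plan": [
    [[0,0,0.15,0],[0,0,0.1,0],[0,0,0.1,0],[0,0,0,0]]
  ]
}}

```text
time_s: 8.85
tool_pos: [0.4958, 0.2777, 0.1]
ee_rot: [0.596, 0.803, 0.0, -0.0]
ft_force: [0.1, -0.1, -1.6]
gripper_width: 0.0368
finger_force: 30.0
```

Call:
{"name": "send_rows", "arguments": {
  "plan": [
    [[0,0,0.1,0],[0,0,0.1,0],[0,0,0,0]]
  ]
}}

```text
time_s: 9.15
tool_pos: [0.4957, 0.2776, 0.0979]
ee_rot: [0.596, 0.803, -0.0, -0.0]
ft_force: [-0.4, -0.1, -1.6]
gripper_width: 0.0368
finger_force: 30.0
```

Call:
{"name": "send_rows", "arguments": {
  "plan": [
    [[0,0,0.1,0],[0,0,0,0],[0,0,0,0]]
  ]
}}

```text
time_s: 9.45
tool_pos: [0.4959, 0.2777, 0.0973]
ee_rot: [0.596, 0.803, 0.0, -0.0]
ft_force: [-1.3, -0.9, 3.7]
gripper_width: 0.0368
finger_force: 30.0
```

Call:
{"name": "send_rows", "arguments": {
  "plan": [
    [[0,0,0,0],[0,0,0,0],[0,0,0,0],[0,0,0,0],[0,0,0,0]]
  ],
  "fingers": 0
}}

```text
time_s: 9.95
tool_pos: [0.4958, 0.2777, 0.0969]
ee_rot: [0.596, 0.803, -0.0, -0.0]
ft_force: [-0.1, -0.1, 0.5]
gripper_width: 0.0736
finger_force: 0.0
```

Call:
{"name": "send_rows", "arguments": {
  "plan": [
    [[0,0,-1,0],[0,0,-3,0],[0,0,-4,0],[0,0,-4,0],[0,0,-3,0]]
  ]
}}

```text
time_s: 10.45
tool_pos: [0.4965, 0.2777, 0.2503]
ee_rot: [0.596, 0.803, 0.001, 0.001]
ft_force: [-0.1, -1.2, -0.9]
gripper_width: 0.094
finger_force: 0.0
```

```bash
python3 -c "
from h import *
delta([.4588,.0076,.2])"
```

```text
t 10.45 tcp [0.4965 0.2777 0.2503] yaw_y deg 16.8 d_cm [-24.77 -11.44   4.98] F [-0.1 -1.2 -0.9] w 0.094 ff 0.0 q [-0.83  0.49  0.41  1.7  -0.23  0.99 -0.04]
```

Call:
{"name": "send_rows", "arguments": {
  "plan": [
    [[-2.5,-1.1,0,0],[-4.3,-2,0,0],[-4.3,-2,0,0],[-4.3,-2,0,0],[-4.3,-2,0,0]]
  ]
}}

```text
time_s: 10.95
tool_pos: [0.4654, 0.061, 0.2478]
ee_rot: [0.596, 0.803, 0.001, 0.0]
ft_force: [1.1, -1.3, 0.1]
gripper_width: 0.0944
finger_force: 0.0
```

Call:
{"name": "send_rows", "arguments": {
  "plan": [
    [[-3.5,-1.6,1,0],[-1.5,-0.7,1,0],[0,0,0,0],[0,0,0,0]]
  ]
}}

```text
time_s: 11.35
tool_pos: [0.4586, 0.0089, 0.2275]
ee_rot: [0.596, 0.803, 0.001, 0.0]
ft_force: [-0.3, 0.5, 0.3]
gripper_width: 0.0942
finger_force: 0.0
```

Run:
```python
from h import *
d=bot.camera("wrist"); import pickle; pickle.dump(d,open("w3.pkl","wb"))
cv2.imwrite("pics/w3.png",cv2.resize(d["img"][0:270,150:510],None,fx=2.2,fy=2.2,interpolation=cv2.INTER_CUBIC))
print(((proj(d,[.4588,.0076,.101])-[150,0])*2.2).round(0))
delta([.4588,.0076,.07])
```

```text
[367. 428.]
t 11.4 tcp [0.4589 0.0096 0.2276] yaw_y deg 16.9 d_cm [-0.19 -0.09 15.76] F [0.  0.6 0.3] w 0.094 ff 0.0 q [-0.42  0.35  0.46  2.01 -0.21  0.82  0.45]
```

View pics/w3.png

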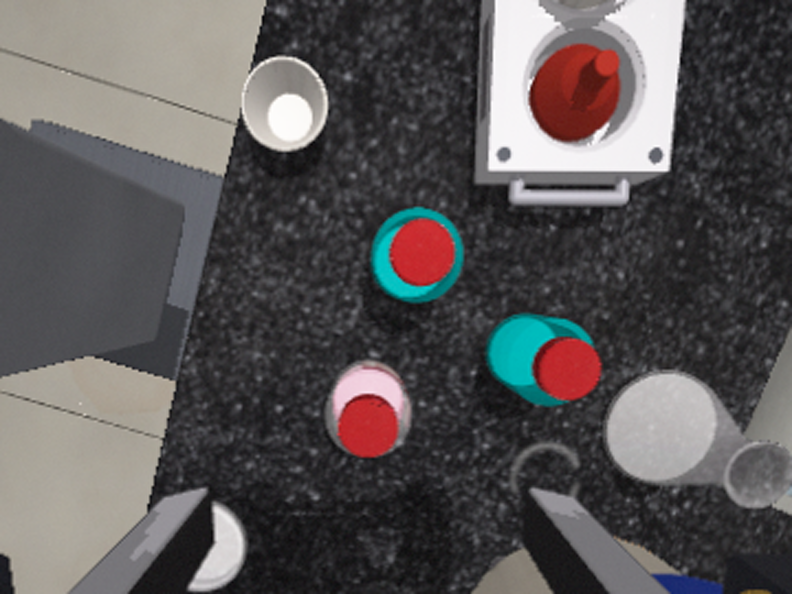

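Call:
{"name": "send_rows", "arguments": {
  "plan": [
    [[-0.1,-0.1,3,0],[0,0,3.5,0],[0,0,3.5,0],[0,0,2.5,0],[0,0,1.5,0]]
  ]
}}

```text
time_s: 11.9
tool_pos: [0.4574, 0.0091, 0.0854]
ee_rot: [0.595, 0.804, -0.0, -0.001]
ft_force: [0.3, 0.1, 1.3]
gripper_width: 0.0942
finger_force: 0.0
```

Call:
{"name": "send_rows", "arguments": {
  "plan": [
    [[0,0,1,0],[0,0,0.5,0],[0,0,0,0],[0,0,0,0]]
  ]
}}

```text
time_s: 12.3
tool_pos: [0.4582, 0.0073, 0.0726]
ee_rot: [0.596, 0.803, 0.0, 0.0]
ft_force: [1.1, -1.1, 0.4]
gripper_width: 0.0942
finger_force: 0.0
```

```bash
python3 -c "
from h import *
delta([.4588,.0076,.072])"
```

```text
t 12.3 tcp [0.4582 0.0073 0.0726] yaw_y deg 16.9 d_cm [0.01 0.06 0.06] F [ 1.1 -1.1  0.4] w 0.0942 ff 0.0 q [-0.27  0.61  0.28  2.16 -0.4   0.42  0.63]
```

Call:
{"name": "send_rows", "arguments": {
  "plan": [
    [[0,0.1,0.05,0],[0,0,0,0],[0,0,0,0],[0,0,0,0],[0,0,0,0]]
  ],
  "fingers": 255
}}

```text
time_s: 12.8
tool_pos: [0.4586, 0.0073, 0.0716]
ee_rot: [0.596, 0.803, 0.0, 0.0]
ft_force: [0.5, 0.2, -0.5]
gripper_width: 0.0574
finger_force: 0.0
```

Call:
{"name": "send_rows", "arguments": {
  "plan": [
    [[0,0,0,0],[0,0,0,0],[0,0,0,0],[0,0,0,0],[0,0,0,0]]
  ]
}}

```text
time_s: 13.3
tool_pos: [0.4586, 0.0072, 0.0714]
ee_rot: [0.596, 0.803, -0.0, -0.0]
ft_force: [-0.4, 0.5, -0.1]
gripper_width: 0.0313
finger_force: 30.0
```

Call:
{"name": "send_rows", "arguments": {
  "plan": [
    [[0,0,-1.5,0],[0,0,-3,0],[0,0,-4,0],[0,0,-4.5,0],[0,0,-5,0]]
  ]
}}

```text
time_s: 13.8
tool_pos: [0.4572, 0.0072, 0.2524]
ee_rot: [0.596, 0.803, -0.001, -0.001]
ft_force: [1.5, 0.8, -2.2]
gripper_width: 0.0308
finger_force: 30.0
```

```bash
python3 -c "
from h import *
delta([.4754,.3499,.25])"
```

```text
t 13.8 tcp [0.4572 0.0072 0.2524] yaw_y deg 16.8 d_cm [32.28 11.67  0.22] F [ 1.5  0.8 -2.2] w 0.0308 ff 30.0 q [-0.45  0.32  0.5   1.97 -0.19  0.89  0.44]
```

Run:
```python
from h import *
import pickle
d=pickle.load(open("w2.pkl","rb")); u=np.array([-.281,.96,0])
s=np.array([.4753,.349,.045]);l=np.array([.4958,.278,.045]); v=np.array([.96,.281,0])
for p in(s-u*.033,s-u*.029,s+v*.033,s-v*.033,l-u*.041,l+u*.041): print(((proj(d,p)-[150,0])*2.2).round(0))
```

```text
[460.  81.]
[460.  73.]
[524.  15.]
[401.  13.]
[453. 237.]
[459.  81.]
```

Call:
{"name": "send_rows", "arguments": {
  "plan": [
    [[2.5,0.9,0,0],[4.2,1.5,0,0],[4.2,1.5,0,0],[4.2,1.5,0,0],[4.2,1.5,0,0]]
  ]
}}

```text
time_s: 14.3
tool_pos: [0.468, 0.2135, 0.2512]
ee_rot: [0.596, 0.803, -0.0, -0.0]
ft_force: [0.8, 0.8, -2.3]
gripper_width: 0.0313
finger_force: 30.0
```

Call:
{"name": "send_rows", "arguments": {
  "plan": [
    [[4.2,1.6,0,0],[4.2,1.5,0,0],[3,1.1,0,0],[1.5,0.5,0,0],[0,0,0,0]]
  ]
}}

```text
time_s: 14.8
tool_pos: [0.4753, 0.3507, 0.2505]
ee_rot: [0.595, 0.804, -0.001, -0.0]
ft_force: [-0.3, -0.1, -1.3]
gripper_width: 0.0307
finger_force: 30.0
```

```bash
python3 -c "
from h import *
delta([.4753,.349,.0814])"
```

```text
t 14.8 tcp [0.4753 0.3507 0.2505] yaw_y deg 17.0 d_cm [-0.16 -0.03 16.91] F [-0.3 -0.1 -1.3] w 0.0307 ff 30.0 q [-0.95  0.52  0.41  1.64 -0.24  1.03 -0.16]
```

Call:
{"name": "send_rows", "arguments": {
  "plan": [
    [[-0.1,0,2,0],[0,0,3,0],[0,0,3,0],[0,0,2.5,0],[0,0,1.5,0]]
  ]
}}

```text
time_s: 15.3
tool_pos: [0.476, 0.344, 0.1298]
ee_rot: [0.597, 0.802, -0.002, 0.0]
ft_force: [-0.2, -0.4, -1.5]
gripper_width: 0.0313
finger_force: 30.0
```

Call:
{"name": "send_rows", "arguments": {
  "plan": [
    [[0,0,0.5,0],[0,0,0,0],[0,0,0,0]]
  ]
}}

```text
time_s: 15.6
tool_pos: [0.4775, 0.3473, 0.1275]
ee_rot: [0.596, 0.803, 0.001, 0.0]
ft_force: [1.7, 0.8, -1.8]
gripper_width: 0.0313
finger_force: 30.0
```

```bash
python3 -c "
from h import *
delta([.4753,.349,.0814])"
```

```text
t 15.6 tcp [0.4775 0.3473 0.1275] yaw_y deg 16.8 d_cm [ 0.22 -0.17  4.61] F [ 1.7  0.8 -1.8] w 0.0313 ff 30.0 q [-0.9   0.66  0.35  1.77 -0.31  0.76 -0.09]
```

Call:
{"name": "send_rows", "arguments": {
  "plan": [
    [[0.1,-0.1,0,0],[0,0,0,0],[0,0,0,0]]
  ]
}}

```text
time_s: 15.9
tool_pos: [0.4754, 0.3491, 0.127]
ee_rot: [0.596, 0.803, 0.0, 0.0]
ft_force: [-0.2, 0.1, -1.3]
gripper_width: 0.0308
finger_force: 30.0
```

```bash
python3 -c "
from h import *
delta([.4753,.349,.0814])"
```

```text
t 15.9 tcp [0.4754 0.3491 0.127 ] yaw_y deg 16.9 d_cm [-0.01 -0.02  4.56] F [-0.2  0.1 -1.3] w 0.0308 ff 30.0 q [-0.9   0.66  0.35  1.78 -0.31  0.76 -0.09]
```

On target; lowering gently (4.6 cm to the floor).

Call:
{"name": "send_rows", "arguments": {
  "plan": [
    [[0,0,0.5,0],[0,0,0.6,0],[0,0,0.6,0],[0,0,0.6,0],[0,0,0.5,0]]
  ]
}}

```text
time_s: 16.4
tool_pos: [0.4751, 0.3486, 0.0976]
ee_rot: [0.596, 0.803, -0.0, -0.0]
ft_force: [0.2, -0.5, -2.2]
gripper_width: 0.031
finger_force: 30.0
```

Call:
{"name": "send_rows", "arguments": {
  "plan": [
    [[0,0,0.5,0],[0,0,0.4,0],[0,0,0.3,0],[0,0,0.2,0],[0,0,0,0]]
  ]
}}

```text
time_s: 16.9
tool_pos: [0.4752, 0.3487, 0.0843]
ee_rot: [0.596, 0.803, -0.0, -0.0]
ft_force: [0.5, -0.0, -1.5]
gripper_width: 0.031
finger_force: 30.0
```

Call:
{"name": "send_rows", "arguments": {
  "plan": [
    [[0,0,0.1,0],[0,0,0.1,0],[0,0,0,0],[0,0,0,0]]
  ]
}}

```text
time_s: 17.3
tool_pos: [0.4753, 0.3488, 0.0825]
ee_rot: [0.596, 0.803, 0.0, -0.0]
ft_force: [0.2, 0.1, -1.8]
gripper_width: 0.0311
finger_force: 30.0
```

Call:
{"name": "send_rows", "arguments": {
  "plan": [
    [[0,0,0.1,0],[0,0,0,0],[0,0,0,0]]
  ]
}}

```text
time_s: 17.6
tool_pos: [0.4754, 0.3488, 0.0815]
ee_rot: [0.596, 0.803, 0.0, -0.0]
ft_force: [0.2, -0.4, -1.9]
gripper_width: 0.0311
finger_force: 30.0
```

Call:
{"name": "send_rows", "arguments": {
  "plan": [
    [[0,0,0.05,0],[0,0,0,0],[0,0,0,0]]
  ]
}}

```text
time_s: 17.9
tool_pos: [0.4755, 0.3489, 0.0814]
ee_rot: [0.596, 0.803, 0.0, 0.0]
ft_force: [-0.7, -0.8, 3.2]
gripper_width: 0.031
finger_force: 30.0
```

Contact. Releasing and rising.

Call:
{"name": "send_rows", "arguments": {
  "plan": [
    [[0,0,0,0],[0,0,0,0],[0,0,0,0],[0,0,0,0],[0,0,0,0]]
  ],
  "fingers": 0
}}

```text
time_s: 18.4
tool_pos: [0.4752, 0.3488, 0.0808]
ee_rot: [0.596, 0.803, -0.0, -0.0]
ft_force: [-0.4, -0.4, -0.2]
gripper_width: 0.0676
finger_force: 0.0
```

Call:
{"name": "send_rows", "arguments": {
  "plan": [
    [[0,0,0,0],[0,0,-1.5,0],[0,0,-3,0],[0,0,-4,0],[0,0,-4,0]]
  ]
}}

```text
time_s: 18.9
tool_pos: [0.4749, 0.3484, 0.207]
ee_rot: [0.596, 0.803, -0.001, -0.0]
ft_force: [-0.0, 0.4, 0.7]
gripper_width: 0.094
finger_force: 0.0
```

Call:
{"name": "send_rows", "arguments": {
  "plan": [
    [[0,0,-4,0],[0,0,-2,0],[0,0,0,0],[0,0,0,0]]
  ]
}}

```text
time_s: 19.3
tool_pos: [0.4749, 0.3487, 0.2656]
ee_rot: [0.596, 0.803, -0.0, -0.0]
ft_force: [-0.1, 0.7, -0.9]
gripper_width: 0.0941
finger_force: 0.0
```

Run:
```python
from h import *
A={n:bot.camera(n) for n in("scene","side")}
delta([.4753,.349,.08])
# numeric check: expected cap-top centres vs cap blobs
for n,c in A.items():
    hsv=cv2.cvtColor(c["img"],cv2.COLOR_BGR2HSV)
    for k,p in (("small",[.4753,.349,.111]),("large",[.4958,.2777,.132])):
        e=proj(c,p); x,y=e.round().astype(int); w=hsv[y-12:y+20,x-12:x+13]
        m=((w[...,1]>130)&((w[...,0]<10)|(w[...,0]>170))&(w[...,2]>80)) if k=="small" else (w[...,2]<60)
        nn,_,st,ce=cv2.connectedComponentsWithStats(m.astype(np.uint8)); i=1+st[1:,4].argmax()
        print(n,k,"exp top",e.round(1),"blob c",(ce[i]+[x-12,y-12]).round(1),"box",st[i]+[x-12,y-12,0,0,0])
```

```text
t 19.4 tcp [0.4743 0.3483 0.2644] yaw_y deg 16.8 d_cm [ 0.06  0.16 18.44] F [-0.6 -0.3 -0.8] w 0.0943 ff 0.0 q [-0.95  0.51  0.42  1.62 -0.23  1.06 -0.16]
scene small exp top [227.6 146.2] blob c [227.7 147.8] box [224 144   9   8  54]
scene large exp top [246.7 146.1] blob c [247.6 144.1] box [235 134  25  20 332]
side small exp top [301.7 114.4] blob c [301.4 116.8] box [298 114   8   7  47]
side large exp top [310.8 118.6] blob c [315.5 122.9] box [306 117  18  18 168]
```

```bash
python3 -c "
from workcell import bot
print(bot.close_job())"
```

```text
the job is handed in; nothing more can be done
None
```

I lowered both bottles upright into their pockets until they touched the floor, let go, and handed the job in at about 19 s. A camera check confirmed the small bottle in place; it was inconclusive for the large one, whose touchdown force and height matched its pocket floor.

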